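Sort the short metal remnants onto their coloured rests

TASK

Sort the four short metal remnants by section: lay the rusty solid square bar on the blue rest, the thin dark flat bar on the yellow rest, the grey square tube on the green rest and the red channel, groove up as it lies, on the white rest. Each must lie flat between the rims, lengthwise and straight along its rest and in the middle of it, released. Leave the long dark bars at the back and the centre punch where they lie.

Things in the scene. Friction and masses are not known exactly. Their poses are not given: they have to be found in the camera images.
- square_bar: short solid square steel bar, rusty brown, 40 wide x 150 long x 40 high mm, 0.35 to 0.7 kg. Origin: centre of its underside; own y along its length, x across it, z up. It lies on the bench, its length within about 0.4 rad of the world y axis; plain grasp from above across its width.
- flat_bar: short thin flat steel bar, dark, with a bright rough weld bead on top, 30 wide x 120 long mm, 10 mm thick (14 mm over the bead). Origin: centre of its underside; own y along its length, x across it, z up. It lies on the bench, its length within about 0.4 rad of the world y axis; plain grasp from above across its width.
- square_tube: short hollow square tube of plain mid-grey steel, open at both ends, 30 wide x 110 long x 30 high mm, wall 3 mm, about 0.2 kg. Origin: centre of its underside; own y along its length, x across it, z up. It lies on the bench, its length within about 0.4 rad of the world y axis; plain grasp from above across its width.
- channel: short U-channel in red primer, lying with its groove up, 50 wide x 110 long x 25 high mm, web and legs 5 mm thick, about 0.35 kg; take it across the outside of both legs. Origin: centre of its underside; own y along its length, x across it, z up. It lies on the bench, its length within about 0.4 rad of the world y axis; plain grasp from above across its width.
- rest_blue: blue painted sheet-metal rest, fixed to the bench: flat floor 84 x 140 mm, its top 3 mm above the bench, a low rim 3 mm thick and 9 mm high (above the bench) along each long side, 78 mm between the rims, ends open. Origin: centre of its underside; own y along its length (within about 0.2 rad of world y), x across it.
- rest_yellow: yellow painted sheet-metal rest, fixed to the bench: flat floor 84 x 140 mm, its top 3 mm above the bench, a low rim 3 mm thick and 9 mm high (above the bench) along each long side, 78 mm between the rims, ends open. Origin: centre of its underside; own y along its length (within about 0.2 rad of world y), x across it.
- rest_green: green painted sheet-metal rest, fixed to the bench: flat floor 84 x 140 mm, its top 3 mm above the bench, a low rim 3 mm thick and 9 mm high (above the bench) along each long side, 78 mm between the rims, ends open. Origin: centre of its underside; own y along its length (within about 0.2 rad of world y), x across it.
- rest_white: white painted sheet-metal rest, fixed to the bench: flat floor 84 x 140 mm, its top 3 mm above the bench, a low rim 3 mm thick and 9 mm high (above the bench) along each long side, 78 mm between the rims, ends open. Origin: centre of its underside; own y along its length (within about 0.2 rad of world y), x across it.
- long_bar: long dark square steel bar, 30 x 240 x 30 mm, lying behind the work (the nearer of two long dark bars at the back; both stay); to be left alone. Origin: centre of its underside, y along it.
- punch: slim centre punch, 12 x 116 x 12 mm, lying on the bench in front of the two-drawer box; to be left alone. Origin: centre of its underside, y along it.
Not all that is in view belongs to the job. There is more than one size of the channel; the job needs the larger.

How it is judged:
At the end, for the whole second after the job is handed in: Square bar on the blue, flat bar on the yellow, square tube on the green and channel on the white rest; each flat on the rest's floor, right way up, its centre within 15 mm of the rest's centre along and across, its length within 0.2 rad of the rest's, released and at rest (x of square_bar in the frame of rest_blue between -0.015 and 0.015 m and y of square_bar in the frame of rest_blue between -0.015 and 0.015 m and angle between the y axis of square_bar and the y axis of rest_blue, either way round below 0.2 rad and angle between each of square_bar, flat_bar, square_tube, channel's own z axis and vertical below 0.06 rad and z of square_bar in the frame of rest_blue below 0.007 m and linear speed of each of square_bar, flat_bar, square_tube, channel below 0.02 m/s and x of flat_bar in the frame of rest_yellow between -0.015 and 0.015 m and y of flat_bar in the frame of rest_yellow between -0.015 and 0.015 m and angle between the y axis of flat_bar and the y axis of rest_yellow, either way round below 0.2 rad and z of flat_bar in the frame of rest_yellow below 0.007 m and x of square_tube in the frame of rest_green between -0.015 and 0.015 m and y of square_tube in the frame of rest_green between -0.015 and 0.015 m and angle between the y axis of square_tube and the y axis of rest_green, either way round below 0.2 rad and z of square_tube in the frame of rest_green below 0.007 m and x of channel in the frame of rest_white between -0.015 and 0.015 m and y of channel in the frame of rest_white between -0.015 and 0.015 m and angle between the y axis of channel and the y axis of rest_white, either way round below 0.2 rad and z of channel in the frame of rest_white below 0.007 m); the robot touches nothing.
It fails at once if the long bar is moved more than 25 mm (distance of long_bar from where it was at the start of the episode above 0.025 m).
It fails at once if the centre punch is moved more than 25 mm (distance of punch from where it was at the start of the episode above 0.025 m).
It also fails if it takes over 88 s, if anything falls off the work surface, if the arm or the gripper's body presses on something with over 40 N, if the wrist force passes 120 N, or if a joint passes its speed limit or range.

ROBOT

A 7-joint arm with a two-finger parallel gripper is mounted at the origin on a cart in front of the work surface, level with it; the furniture and walls round the work are solid. World frame = base frame: x ahead of the robot, y to its left, z up, the work surface at z = 0. Lengths are in m, angles in rad, forces in N, time in s.
With the tool pointing down it reaches from about 0.4 to 0.875 m from the base axis. Payload 6.5 kg.
Tool frame: the origin (TCP) lies at the very end of the fingers, on their centre line; the grasp point (between the pads) lies 19 mm behind it; z points along the fingers, y is the direction in which the jaws open and shut (so a half turn about z gives the same grasp; the last joint's range is limited). The gripper opens to 85 mm and grips with 20 to 120 N. Pads are 22 mm wide; open, the fingers measure 114 mm over their backs; the gripper's body (76 mm by 85 mm) begins 54 mm behind the grasp point. The pads swing forward as they close: fully open they stand 13 mm farther back than shut.
Start: joints at [1.04, 0.536, -0.004, 1.538, 0.003, 1.067, -0.071], TCP at [0.291, -0.581, 0.195] pointing down, gripper open.
Joint ranges: [-2.7, 2.7], [-0.37, 2.16], [-1.27, 1.26], [0.24, 2.4], [-1.31, 4.45], [0.19, 1.91], [-2.76, 2.76]. Speed limits (rad/s): [2.39, 2.39, 3.14, 3.14, 3.14, 3.14, 3.14].

INTERFACE

Orientations are given as a unit quaternion [x, y, z, w].
In Python, from bench import bot gives the robot as it stands.
- The arm moves only by the tool step_arm, never from a script. Its argument "rows" is text: rows parted by semicolons, each of 6 numbers parted by spaces: the shift along the tool's x, y, z in m, then the turn, a rotation vector about the tool's x, y, z in degrees. In form: x y z wx wy wz; .... A call has 1 to 20 rows; each row is the pose to reach, as a shift and turn from the pose commanded when the call began, along the tool's axes at that moment; what a row does not reach only later rows make up. A row lasts 1/10 s, in which the tool goes at most 50 mm and 8.59 degrees, less where a joint would pass 70% of its speed; a pose out of reach is approached as far as the arm can. A call with a gripper value outside its range is refused whole. "claw" is the opening in per cent of the stroke, from 0 (shut) to 100 (fully open), set as the call begins (left out, the last holds). The fingers move at their own pace and stop on an object; "force" is the grip in N (left out, the last holds). Time passes only in rows, so rows that repeat a pose let the fingers close. It gives the time, the measured TCP pose, the force and the opening at its end, in the units of the state.
- bot.read_state(): the state, without advancing time (a new reading comes with each control period).
- bot.snapshot(name): name is "scene" or "top"; returns a dict with "color" (400x640x3 uint8, red, green, blue), "fx", "fy", "cx", "cy" (pixels), "D" ([k1, k2, p1, p2, k3] as OpenCV has them; the pictures are not rectified), "R" (3x3) and "t" (3): a world point X has camera coordinates R X + t. Camera axes: x right, y down, z forward; pixel columns grow to the right and rows downward; lengths in m; the calibration is good to about 2 mm. A picture is of the moment at which its call begins. There is no depth.
- bot.job_done(): hands the job in, once; it reports no verdict.
The state is a dict: "clock": time; "joint_pos": joint angles; "joint_velocities": joint speeds; "effort": joint torques, N m; "eef_pos": TCP position; "ee_rot": TCP orientation; "contact_force": force on the tool from outside, world axes, zero at the start; "ft_torque": the same for the moment, N m; "finger_gap": finger opening in m.
Only numpy, scipy, OpenCV 4.12 (cv2) and the standard library are available. Lean on these libraries where they do the work, as an engineer would, in place of code of your own. Each camera call takes 0.05 s, during which the arm holds its last target. There are 200 camera calls.

## Working session

There is one attempt and no reset: what is moved stays moved. The work goes in short steps, Python scripts to look and compute and a tool call to move; the robot and the scene stay as the last step left them, time stands still between calls to the robot, and variables do not carry over. Pictures are saved under pics/ and viewed, on a budget of 14 in all, crops included, one or two more only if the job needs it, and the job is handed in when it is done.

Besides the shell and the picture viewer there is one more tool, called after "Call:" as name(argument=value, ...) on one line, values as JSON. step_arm: Moves the arm, as the interface text tells. Its arguments: {"type":"object","properties":{"rows":{"type":"string"},"claw":{"type":"number"},"force":{"type":"number"}},"required":["rows"]}

```bash
mkdir -p pics
cat > snap.py <<'E'
from bench import bot
import cv2,sys,pickle
def save(n,f):
    s=bot.snapshot(n); pickle.dump(s,open(f'pics/{f}.pkl','wb'))
    cv2.imwrite(f'pics/{f}.png',s['color'][:,:,::-1]); return s
E
python3 - <<'E'
from snap import *
for n in('top','scene'):
    s=save(n,n+'0'); print(n,s['fx'],s['fy'],s['cx'],s['cy'],s['D'],s['R'],s['t'])
print(bot.read_state())
E
```

```text
top 474.57641070686196 474.57641070686196 313.2781843618493 199.82239632181125 [-0.00703508  0.          0.          0.          0.        ] [[-5.79651038e-02 -9.98318442e-01  5.79344525e-04]
 [-9.73698947e-01  5.64075254e-02 -2.20745446e-01]
 [ 2.20341570e-01 -1.33596398e-02 -9.75331283e-01]] [0.13025118 0.61498359 1.12159192]
scene 396.85464427334756 396.85464427334756 327.0201407230648 197.0886792688279 [-0.08834102  0.          0.          0.          0.        ] [[-0.7016106  -0.71249303  0.00981095]
 [-0.36160997  0.34415545 -0.86648442]
 [ 0.61398762 -0.61148239 -0.4991077 ]] [0.5028874  0.22437    0.76507953]
{'clock': 0.1, 'joint_pos': array([ 1.03979944,  0.53710639, -0.00440537,  1.53874632,  0.00259912,
        1.06730109, -0.07122063]), 'joint_velocities': array([-0.00014467, -0.00247595,  0.0011647 , -0.0019536 ,  0.0022338 ,
       -0.00065484, -0.00117071]), 'effort': array([ 1.83094948e-03, -5.84572685e+01,  1.05170287e+00, -2.59779990e+01,
        1.26774094e-02,  4.60943120e-03,  4.55510462e-05]), 'eef_pos': array([ 0.29104789, -0.58051274,  0.19410161]), 'ee_rot': array([ 9.73113974e-01,  2.30322791e-01, -2.42367434e-04, -7.39081908e-04]), 'contact_force': array([-0.44128933,  0.93313951,  0.25130622]), 'ft_torque': array([ 0.02660102, -0.00777232,  0.01887989]), 'finger_gap': 0.08550747577949391}
```

View pics/top0.png

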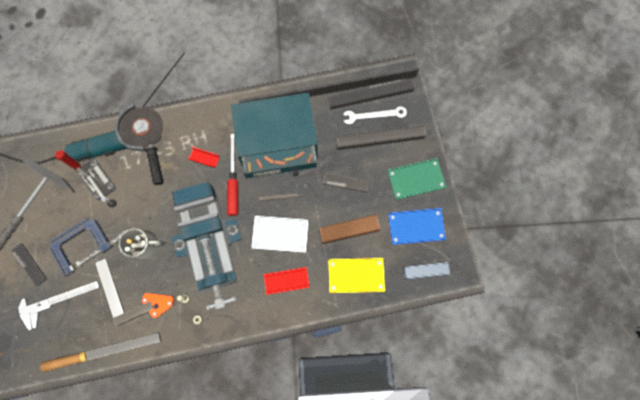

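View pics/scene0.png

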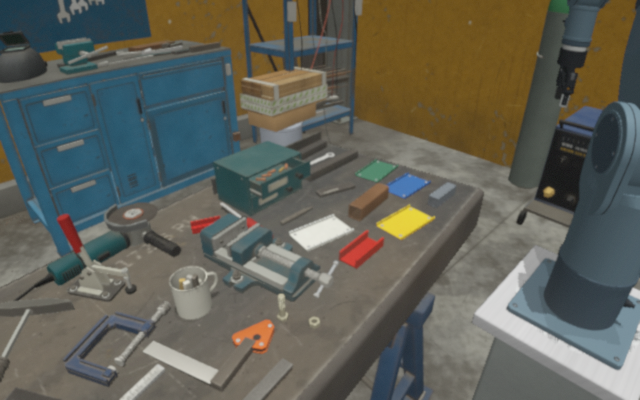

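Candidates in the top view:
- **Square bar:** brown (350,229). The long dark bars at (380,138) and (372,94) are not it.
- **Flat bar:** (345,184) with a bright bead. The punch (278,197) and the dark piece (28,264) are not it.
- **Tube:** grey (427,271).
- **Channel:** larger red (287,281). The small one is at (204,157).

I'll check these in a close crop.

Run:
```python
import cv2
im=cv2.imread('pics/top0.png')[150:310,240:460]
cv2.imwrite('pics/crop0.png',cv2.resize(im,None,fx=3.6,fy=3.6,interpolation=cv2.INTER_CUBIC))
```

```text
(no output)
```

View pics/crop0.png

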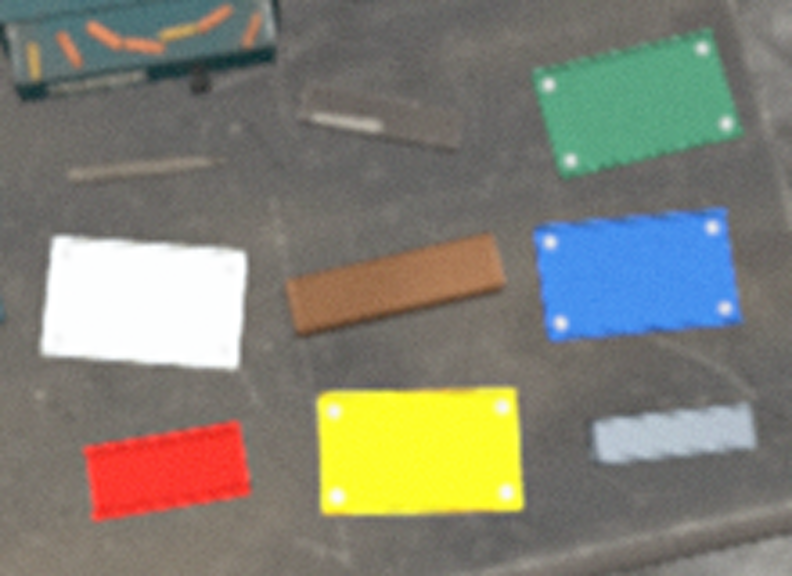

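The crop confirms the choices. The larger red channel is at about (287,281) and the brown bar at (350,229). The flat bar with its bright bead runs from (324,178) to (367,187), and the tube is at (427,271). The slim punch at (280,197) is separate. Next I fit the poses.

```bash
cat > fit.py <<'E'
import cv2,numpy as np,pickle
from scipy.optimize import least_squares
def hull(s,p,dim,z0=0):
    x,y,a=p; w,l,h=dim; c,sn=np.cos(a),np.sin(a)
    P=np.array([[x+c*u-sn*v,y+sn*u+c*v,z] for u in(-w/2,w/2) for v in(-l/2,l/2) for z in(z0,z0+h)])
    q=cv2.projectPoints(P,cv2.Rodrigues(s['R'])[0],s['t'],np.array([[s['fx'],0,s['cx']],[0,s['fy'],s['cy']],[0,0,1]]),s['D'])[0]
    return cv2.convexHull(q.astype(np.float32))
def mom(poly):
    m=cv2.moments(poly); A=m['m00']; return np.array([m['m10']/A,m['m01']/A,.5*np.arctan2(2*m['mu11'],m['mu20']-m['mu02'])]),A
def maskpoly(s,seed,tol=40,box=60):
    im=cv2.cvtColor(s['color'],cv2.COLOR_RGB2LAB).astype(float)
    x,y=seed; ref=np.median(im[y-3:y+4,x-3:x+4].reshape(-1,3),0)
    d=im-ref; d[...,0]*=.6; m=(np.linalg.norm(d,axis=2)<tol).astype(np.uint8)
    m=cv2.morphologyEx(m,cv2.MORPH_OPEN,np.ones((3,3),np.uint8))
    n,l=cv2.connectedComponents(m); c=cv2.findContours((l==l[y,x]).astype(np.uint8),0,2)[0][0]
    return cv2.convexHull(c).astype(np.float32)
def fit(s,poly,dim,z0=0,guess=(.7,0,0)):
    t,A=mom(poly)
    f=lambda p:(lambda r:[r[0],r[1],100*np.sin(r[2])])(mom(hull(s,p,dim,z0))[0]-t)
    r=least_squares(f,guess); return r.x,A/mom(hull(s,r.x,dim,z0))[1],r.cost
DIM=dict(square_bar=(.04,.15,.04),flat_bar=(.03,.12,.01),square_tube=(.03,.11,.03),channel=(.05,.11,.025),
 rest_blue=(.084,.14,.009),rest_yellow=(.084,.14,.009),rest_green=(.084,.14,.009),rest_white=(.084,.14,.009))
E
python3 - <<'E'
from fit import *
s=pickle.load(open('pics/top0.pkl','rb'));s2=pickle.load(open('pics/scene0.pkl','rb'))
seeds=dict(square_bar=((350,229),25),square_tube=((427,271),22),channel=((287,281),60),rest_blue=((417,226),45),rest_yellow=((357,275),50),rest_green=((416,179),30),rest_white=((280,234),40))
k=lambda a:(np.array(a,np.float32)/3.6+[240,150]).astype(np.float32).reshape(-1,1,2)
im=s['color'][:,:,::-1].copy();im=cv2.resize(im,None,fx=4,fy=4,interpolation=cv2.INTER_CUBIC)
im2=cv2.resize(s2['color'][:,:,::-1],None,fx=4,fy=4,interpolation=cv2.INTER_CUBIC)
R={}
for n in DIM:
    poly=k([(306,87),(461,119),(456,151),(300,121)]) if n=='flat_bar' else maskpoly(s,*seeds[n])
    p,ra,c=fit(s,poly,DIM[n]); R[n]=p; print(n,p.round(4),'area ratio',round(ra,3),round(c,4))
    for i,ss in((im,s),(im2,s2)): cv2.polylines(i,[((hull(ss,p,DIM[n])+.5)*4).astype(int)],True,(255,0,255),1)
pickle.dump(R,open('R.pkl','wb'))
cv2.imwrite('pics/ov.png',im[620:1240,990:1830][:600,:800]); cv2.imwrite('pics/ov2.png',im2[600:1200,1120:1920])
E
```

```text
square_bar [ 0.7 -0.   0. ] area ratio 1.937 2111.3706
flat_bar [0.7 0.  0. ] area ratio 0.769 351.1161
square_tube [ 0.4323 -0.178   0.0569] area ratio 0.822 2.7022
channel [0.5839 0.1781 0.0021] area ratio 1.073 1857.1539
rest_blue [ 0.7349 -0.0576 -0.1522] area ratio 1.131 3443.3744
rest_yellow [ 0.3635  0.0137 -0.0024] area ratio 0.964 417.9381
rest_green [ 0.6531 -0.1281  0.1891] area ratio 0.988 262.1737
rest_white [ 0.6048  0.0846 -0.0106] area ratio 1.048 1010.1917
```

View pics/ov.png

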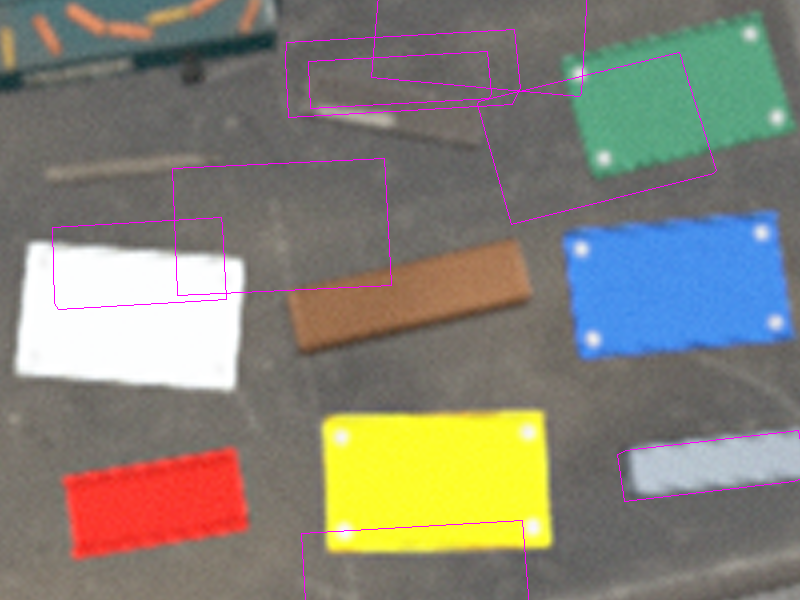

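View pics/ov2.png

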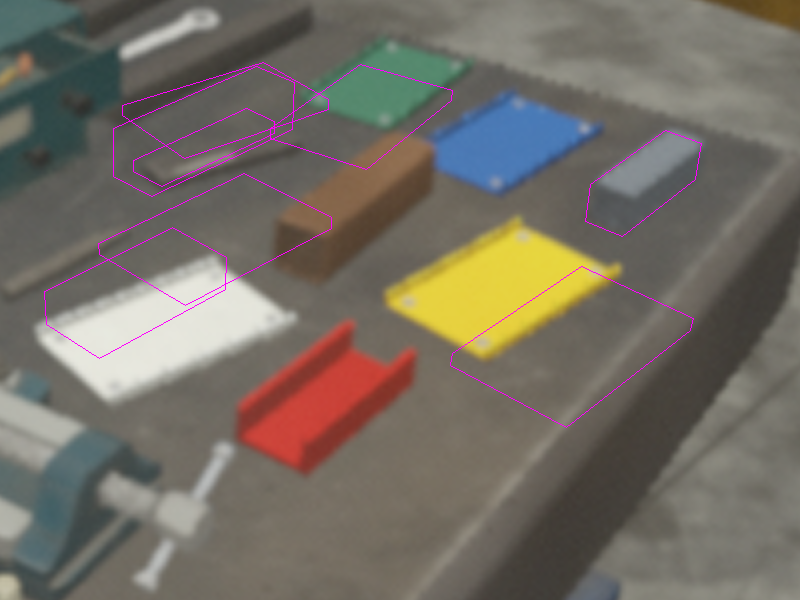

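```bash
python3 - <<'E'
t=open('fit.py').read()
t=t.replace("least_squares(f,guess); return r.x,A/mom(hull(s,r.x,dim,z0))[1],r.cost","least_squares(f,guess,diff_step=lambda:0) if 0 else minimize(lambda p:np.sum(np.square(f(p))),guess,method='Nelder-Mead',options=dict(initial_simplex=np.array(guess)+np.vstack([np.zeros(3),np.diag([.1,.1,.2])]),maxiter=2000,xatol=1e-5,fatol=1e-6)); return r.x,A/mom(hull(s,r.x,dim,z0))[1],r.fun").replace("least_squares(f,guess,diff_step=lambda:0) if 0 else ","").replace("import least_squares","import minimize")
open('fit.py','w').write(t)
E
cat > locate.py <<'E'
from fit import *
s=pickle.load(open('pics/top0.pkl','rb'));s2=pickle.load(open('pics/scene0.pkl','rb'))
seeds=dict(square_bar=((350,229),25),square_tube=((427,271),26),channel=((287,281),60),rest_blue=((417,226),45),rest_yellow=((357,275),50),rest_green=((416,179),30),rest_white=((280,234),40))
k=lambda a:(np.array(a,np.float32)/3.6+[240-.36,150-.36]).astype(np.float32).reshape(-1,1,2)
im=cv2.resize(s['color'][:,:,::-1],None,fx=4,fy=4,interpolation=cv2.INTER_CUBIC)
im2=cv2.resize(s2['color'][:,:,::-1],None,fx=4,fy=4,interpolation=cv2.INTER_CUBIC)
R={}
for n in DIM:
    poly=k([(306,87),(461,119),(456,151),(300,121)]) if n=='flat_bar' else maskpoly(s,*seeds[n])
    p,ra,c=fit(s,poly,DIM[n]); R[n]=p; print(n,p.round(4),'area ratio',round(ra,3),round(c,4))
    for i,ss in((im,s),(im2,s2)): cv2.polylines(i,[((hull(ss,p,DIM[n])+.5)*4).astype(int)],True,(255,0,255),1)
pickle.dump(R,open('R.pkl','wb'))
cv2.imwrite('pics/ovb.png',im[640:1220,1030:1830]); cv2.imwrite('pics/ov2b.png',im2[600:1200,1120:1920])
E
python3 locate.py
```

```text
square_bar [ 0.5338 -0.017  -0.165 ] area ratio 1.961 0.0
flat_bar [ 0.6775  0.0061 -0.2631] area ratio 0.763 0.0
square_tube [ 0.4345 -0.1832  0.0387] area ratio 0.835 0.0
channel [0.4295 0.174  0.1038] area ratio 1.047 0.0
rest_blue [ 0.5514 -0.1718  0.0395] area ratio 1.041 0.0
rest_yellow [ 0.433  -0.004  -0.0362] area ratio 0.998 0.0
rest_green [ 0.6792 -0.1848  0.1754] area ratio 0.999 0.0
rest_white [ 0.551   0.186  -0.1216] area ratio 1.019 0.0
```

View pics/ovb.png

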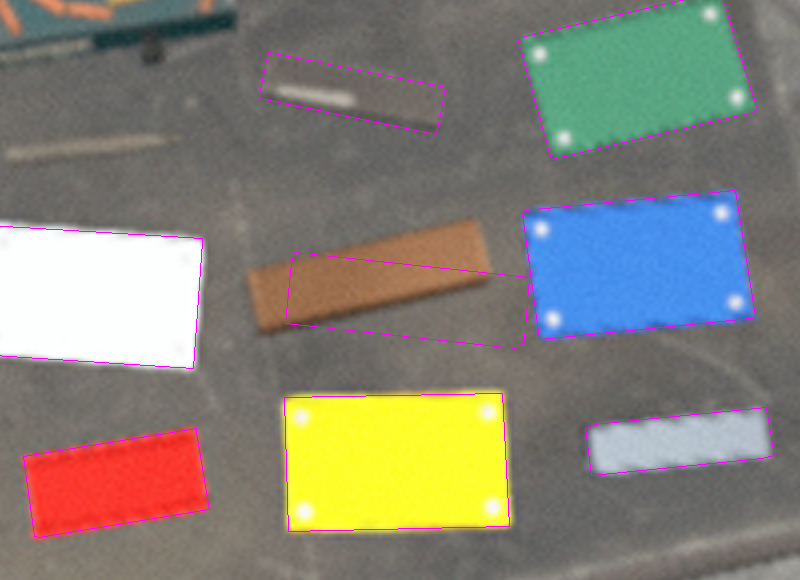

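View pics/ov2b.png

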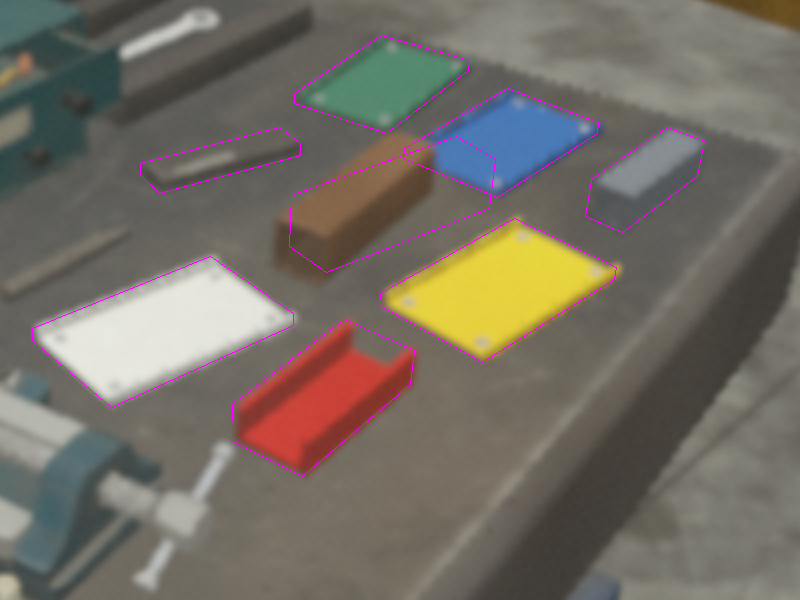

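The overlays fit everything except the square bar, whose mask leaked into the background. I'll refit it from its corners in the overlay: (249,269), (473,219), (490,279), (266,331). Then I plan the first move.

```bash
cat > plan.py <<'E'
import numpy as np,pickle
from scipy.spatial.transform import Rotation as Ro
from bench import bot
def tgt(x,y,z,a):  # a = yaw of object; tool x along its length
    th=a+np.pi/2; return np.array([x,y,z]),Ro.from_quat([np.cos(th/2),np.sin(th/2),0,0])
def plan(*W,obj=None):
    st=bot.read_state(); p0,r0=st['eef_pos'],Ro.from_quat(st['ee_rot'])
    print('t',round(st['clock'],2),'tcp',p0.round(4),'gap',round(st['finger_gap'],4),'F',np.round(st['contact_force'],1),'j',np.round(st['joint_pos'],2))
    for w in W:
        p,r=tgt(*w); d=r0.inv().apply(p-p0); v=np.degrees((r0.inv()*r).as_rotvec())
        print(np.round(w,3),'->',' '.join(f'{q:.4f}' for q in d),' '.join(f'{q:.1f}' for q in v),'dist',np.linalg.norm(d).round(3))
E
python3 - <<'E'
from fit import *
from plan import plan
s=pickle.load(open('pics/top0.pkl','rb'));R=pickle.load(open('R.pkl','rb'))
poly=((np.array([(249,269),(473,219),(490,279),(266,331)],np.float32)+[1030,640])/4-.4).astype(np.float32).reshape(-1,1,2)
p,ra,c=fit(s,poly,DIM['square_bar']); print(p,ra); R['square_bar']=p; pickle.dump(R,open('R.pkl','wb'))
t=R['square_tube']; plan((t[0],t[1],.11,t[2]),(t[0],t[1],.011,t[2]))
E
```

```text
[0.55163286 0.00607794 0.16255605] 0.8678235110072178
t 0.1 tcp [ 0.291  -0.5805  0.1941] gap 0.0855 F [-0.4  0.9  0.3] j [ 1.04  0.54 -0.    1.54  0.    1.07 -0.07]
[ 0.434 -0.183  0.11   0.039] -> 0.3063 -0.2907 0.0845 -0.1 -0.0 -65.6 dist 0.431
[ 0.434 -0.183  0.011  0.039] -> 0.3063 -0.2906 0.1835 -0.1 -0.0 -65.6 dist 0.46
```

Call:
step_arm(rows="0.08 -0.07 0.02 0 0 -16; 0.15 -0.14 0.04 0 0 -32; 0.23 -0.22 0.06 0 0 -49; 0.306 -0.291 0.0845 0 0 -65.6; 0.306 -0.291 0.0845 0 0 -65.6; 0.306 -0.291 0.0845 0 0 -65.6; 0.306 -0.291 0.0845 0 0 -65.6; 0.306 -0.291 0.0845 0 0 -65.6; 0.306 -0.291 0.0845 0 0 -65.6; 0.306 -0.291 0.0845 0 0 -65.6; 0.306 -0.291 0.0845 0 0 -65.6; 0.306 -0.291 0.0845 0 0 -65.6; 0.306 -0.291 0.0845 0 0 -65.6; 0.306 -0.291 0.0845 0 0 -65.6", claw=100, force=60)

```text
clock: 1.5
eef_pos: [0.4342, -0.1848, 0.1105]
ee_rot: [0.694, 0.72, -0.0, 0.0]
contact_force: [-1.0, 0.1, -0.3]
finger_gap: 0.0854
```

Run:
```python
from plan import *
R=pickle.load(open('R.pkl','rb'))
t=R['square_tube']; plan((t[0],t[1],.011,t[2]))
```

```text
t 1.5 tcp [ 0.4342 -0.1848  0.1105] gap 0.0854 F [-1.   0.1 -0.3] j [ 0.62  0.39 -0.37  2.05  0.21  0.74  0.15]
[ 0.434 -0.183  0.011  0.039] -> 0.0016 0.0004 0.0995 0.0 0.0 -0.1 dist 0.099
```

Now descend and close on the tube.

Call:
step_arm(rows="0.001 0 0.025 0 0 0; 0.001 0 0.05 0 0 0; 0.001 0 0.075 0 0 0; 0.001 0 0.09 0 0 0; 0.001 0 0.0995 0 0 0; 0.001 0 0.0995 0 0 0; 0.001 0 0.0995 0 0 0", claw=100)

```text
clock: 2.2
eef_pos: [0.4347, -0.1831, 0.0113]
ee_rot: [0.693, 0.721, 0.0, 0.0]
contact_force: [0.7, 0.1, 0.3]
finger_gap: 0.0855
```

Call:
step_arm(rows="0 0 0 0 0 0; 0 0 0 0 0 0; 0 0 0 0 0 0; 0 0 0 0 0 0; 0 0 0 0 0 0; 0 0 0 0 0 0; 0 0 0 0 0 0; 0 0 0 0 0 0; 0 0 0 0 0 0; 0 0 0 0 0 0", claw=0, force=60)

```text
clock: 3.2
eef_pos: [0.4344, -0.1827, 0.0109]
ee_rot: [0.693, 0.721, -0.0, -0.0]
contact_force: [-0.4, 0.5, 0.5]
finger_gap: 0.0001
```

Run:
```python
from plan import *
R=pickle.load(open('R.pkl','rb'))
t=R['square_tube'];g=R['rest_green']; dy=0
plan((t[0],t[1],.1,t[2]),(g[0],g[1],.1,g[2]),(g[0],g[1],.0145,g[2]))
```

```text
t 3.2 tcp [ 0.4344 -0.1827  0.0109] gap 0.0001 F [-0.4  0.5  0.5] j [ 0.54  0.57 -0.29  2.1   0.32  0.52  0.05]
[ 0.434 -0.183  0.1    0.039] -> -0.0005 0.0000 -0.0891 -0.0 -0.0 0.0 dist 0.089
[ 0.679 -0.185  0.1    0.175] -> -0.0116 0.2445 -0.0892 -0.0 -0.0 -7.8 dist 0.261
[ 0.679 -0.185  0.014  0.175] -> -0.0116 0.2445 -0.0037 -0.0 -0.0 -7.8 dist 0.245
```

Run:
```python
from snap import *
import numpy as np
a=save('top','t1')['color'][180:310,330:470,::-1]; b=save('scene','s1')['color'][150:280,370:510,::-1]
cv2.imwrite('pics/c1.png',cv2.resize(np.hstack([a,b]),None,fx=2.8,fy=2.8,interpolation=cv2.INTER_CUBIC))
```

```text
(no output)
```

View pics/c1.png

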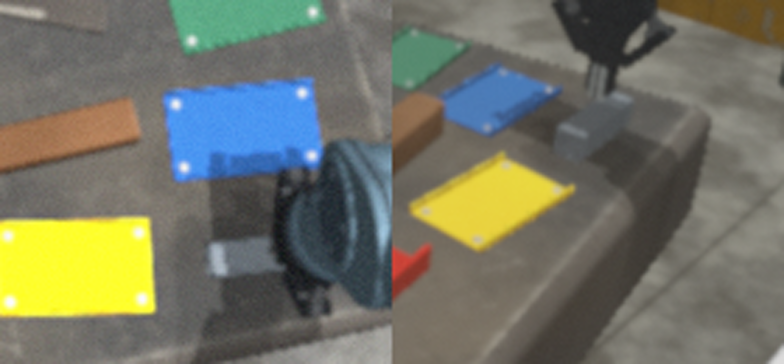

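Run:
```python
from fit import *
from bench import bot
R=pickle.load(open('R.pkl','rb'));p=bot.read_state()['eef_pos']
from scipy.spatial.transform import Rotation as Ro
q=Ro.from_quat(bot.read_state()['ee_rot']).as_matrix();print(q.round(2))
out=[]
for f,(y0,x0) in(('t1',(180,330)),('s1',(150,370))):
    s=pickle.load(open(f'pics/{f}.pkl','rb'));K=np.array([[s['fx'],0,s['cx']],[0,s['fy'],s['cy']],[0,0,1]])
    im=cv2.resize(s['color'][:,:,::-1],None,fx=4,fy=4,interpolation=cv2.INTER_CUBIC)
    P=np.array([p,p+[0,0,.019],p+[0,0,.15]]);P=cv2.projectPoints(P,cv2.Rodrigues(s['R'])[0],s['t'],K,s['D'])[0].reshape(-1,2);print(f,P.round(1).tolist())
    for a,c in zip(P,((0,0,255),(0,255,255),(0,255,0))): cv2.circle(im,tuple(int(v*4+2) for v in a),5,c,2)
    cv2.polylines(im,[((hull(s,R['square_tube'],(.03,.11,.03))+.5)*4).astype(int)],True,(255,0,255),1)
    cx,cy=(P[0]*4).astype(int); out.append(im[cy-240:cy+180,cx-200:cx+195])
cv2.imwrite('pics/c2.png',np.hstack(out))
```

```text
[[-0.04  1.   -0.  ]
 [ 1.    0.04 -0.  ]
 [-0.   -0.   -1.  ]]
t1 [[426.1, 270.2], [427.8, 269.6], [441.6, 265.1]]
s1 [[440.7, 195.4], [441.7, 189.6], [448.9, 147.2]]
```

View pics/c2.png

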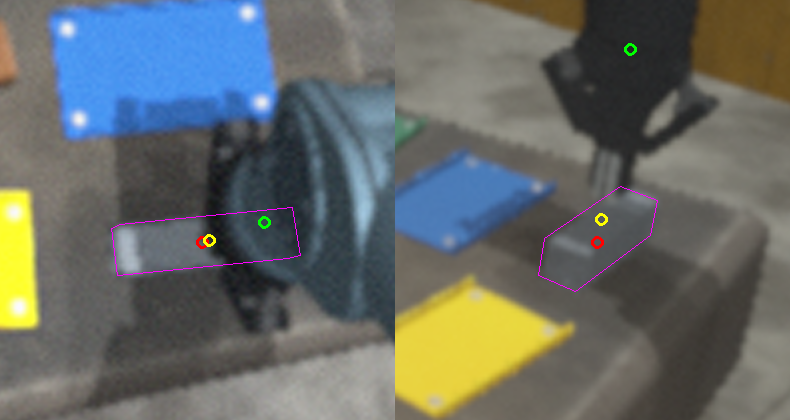

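Run:
```python
from fit import *
s=pickle.load(open('pics/scene0.pkl','rb'));K=np.array([[s['fx'],0,s['cx']],[0,s['fy'],s['cy']],[0,0,1]])
s1=pickle.load(open('pics/s1.pkl','rb'))
o=[]
for s,p,q in((s,[.291,-.5805,.1941],None),(s1,[.4344,-.1827,.0109],None)):
    P=np.array([np.array(p)+[0,0,d] for d in(0,.019,.073,.15)]);P=cv2.projectPoints(P,cv2.Rodrigues(s['R'])[0],s['t'],K,s['D'])[0].reshape(-1,2);print(P.round(1).tolist())
    im=cv2.resize(s['color'][:,:,::-1],None,fx=5,fy=5,interpolation=cv2.INTER_CUBIC)
    for a in P: cv2.circle(im,tuple(int(v*5+2) for v in a),5,(0,0,255),1)
    cx,cy=(P[1]*5).astype(int); cx=min(cx,3000);o.append(cv2.convertScaleAbs(im[cy-400:cy+190,cx-200:cx+200],alpha=2,beta=20))
cv2.imwrite('pics/c3.png',np.hstack(o))
```

```text
[[554.6, 117.8], [556.2, 112.0], [560.8, 95.0], [567.6, 69.8]]
[[440.7, 195.3], [441.7, 189.6], [444.6, 172.7], [448.9, 147.2]]
```

View pics/c3.png

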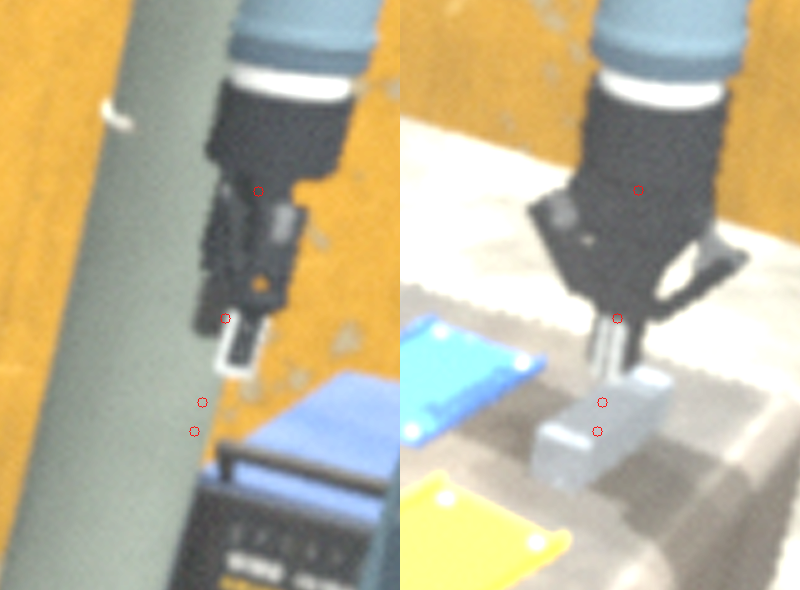

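The tube is unmoved. In the scene picture the closed fingertips float at about (440,184), just over its top, roughly 35 mm above where the reported TCP projects at (440.7,195.3). The start picture shows the same offset, so the reported TCP lies beyond the real finger ends. I'll measure the offset by touching the tube's top (z = 30 mm) gently with the shut fingers.

Call:
step_arm(rows="0 0 0.004 0 0 0; 0 0 0.007 0 0 0; 0 0 0.009 0 0 0; 0 0 0.009 0 0 0; 0 0 0.009 0 0 0")

```text
clock: 3.8
eef_pos: [0.4343, -0.1827, 0.0018]
ee_rot: [0.693, 0.721, -0.0, -0.0]
contact_force: [-0.6, 0.3, -0.6]
finger_gap: 0.0004
```

Call:
step_arm(rows="0 0 0.002 0 0 0; 0 0 0.002 0 0 0; 0 0 0.002 0 0 0")

```text
clock: 4.1
eef_pos: [0.4344, -0.1827, -0.0001]
ee_rot: [0.693, 0.721, -0.0, -0.0]
contact_force: [0.1, -0.6, 0.3]
finger_gap: 0.0
```

Call:
step_arm(rows="0 0 0.002 0 0 0; 0 0 0.002 0 0 0; 0 0 0.002 0 0 0")

```text
clock: 4.4
eef_pos: [0.4343, -0.1827, -0.0022]
ee_rot: [0.693, 0.721, -0.0, -0.0]
contact_force: [-0.2, -0.0, -0.9]
finger_gap: -0.0001
```

Call:
step_arm(rows="0 0 0.002 0 0 0; 0 0 0.002 0 0 0; 0 0 0.002 0 0 0")

```text
clock: 4.7
eef_pos: [0.4343, -0.1827, -0.0042]
ee_rot: [0.693, 0.721, -0.0, -0.0]
contact_force: [0.7, -0.3, -0.4]
finger_gap: -0.0001
```

Call:
step_arm(rows="0 0 0.0015 0 0 0; 0 0 0.0015 0 0 0; 0 0 0.0015 0 0 0")

```text
clock: 5.0
eef_pos: [0.4344, -0.1827, -0.0057]
ee_rot: [0.693, 0.721, -0.0, -0.0]
contact_force: [-0.2, 0.5, -0.2]
finger_gap: -0.0002
```

Call:
step_arm(rows="0 0 0.0015 0 0 0; 0 0 0.0015 0 0 0; 0 0 0.0015 0 0 0")

```text
clock: 5.3
eef_pos: [0.4345, -0.1828, -0.0064]
ee_rot: [0.693, 0.721, -0.0, 0.0]
contact_force: [-2.6, 1.6, 13.3]
finger_gap: -0.0001
```

Call:
step_arm(rows="0 0 0.0015 0 0 0; 0 0 0.0015 0 0 0; 0 0 0.0015 0 0 0")

```text
clock: 5.6
eef_pos: [0.4346, -0.1829, -0.0065]
ee_rot: [0.693, 0.721, -0.001, 0.0]
contact_force: [-8.6, 3.5, 35.2]
finger_gap: -0.0002
```

Contact came at reported z = -0.0064 on the tube's 30 mm top, so the real finger ends are 36 mm behind the reported TCP. All target heights are lowered by 36 mm. Back off, open, descend and grip.

Call:
step_arm(rows="0 0 -0.02 0 0 0; 0 0 -0.04 0 0 0; 0 0 -0.045 0 0 0; 0 0 -0.045 0 0 0; 0 0 -0.045 0 0 0; 0 0 -0.045 0 0 0; 0 0 -0.045 0 0 0; 0 0 -0.045 0 0 0; 0 0 -0.03 0 0 0; 0 0 -0.015 0 0 0; 0 0 0 0 0 0; 0 0 0.01 0 0 0; 0 0 0.0175 0 0 0; 0 0 0.0175 0 0 0; 0 0 0.0175 0 0 0", claw=100)

```text
clock: 7.1
eef_pos: [0.4346, -0.1828, -0.026]
ee_rot: [0.693, 0.721, 0.0, 0.0]
contact_force: [-0.4, 0.7, 0.9]
finger_gap: 0.0854
```

Call:
step_arm(rows="0 0 0 0 0 0; 0 0 0 0 0 0; 0 0 0 0 0 0; 0 0 0 0 0 0; 0 0 0 0 0 0; 0 0 0 0 0 0; 0 0 0 0 0 0; 0 0 0 0 0 0; 0 0 0 0 0 0", claw=0, force=60)

```text
clock: 8.0
eef_pos: [0.4343, -0.1829, -0.0257]
ee_rot: [0.693, 0.721, -0.0, 0.0]
contact_force: [-0.6, 0.2, 5.8]
finger_gap: 0.0288
```

Run:
```python
from plan import *
from snap import save
R=pickle.load(open('R.pkl','rb'))
t=R['square_tube'];g=R['rest_green']; dy=0
plan((t[0],t[1],.07,t[2]),(g[0],g[1],.07,g[2]),(g[0],g[1],-.022,g[2]))
```

```text
t 8.0 tcp [ 0.4343 -0.1829 -0.0257] gap 0.0288 F [-0.6  0.2  5.8] j [ 0.51  0.64 -0.25  2.1   0.36  0.44  0.01]
[ 0.434 -0.183  0.07   0.039] -> -0.0004 0.0001 -0.0957 -0.0 0.0 0.0 dist 0.096
[ 0.679 -0.185  0.07   0.175] -> -0.0115 0.2446 -0.0957 -0.0 0.0 -7.8 dist 0.263
[ 0.679 -0.185 -0.022  0.175] -> -0.0115 0.2446 -0.0037 -0.0 0.0 -7.8 dist 0.245
```

Call:
step_arm(rows="0 0 -0.02 0 0 0; 0 0 -0.045 0 0 0; 0 0.01 -0.07 0 0 -1; 0 0.03 -0.09 0 0 -2; -0.002 0.06 -0.0955 0 0 -3; -0.004 0.09 -0.0955 0 0 -4; -0.006 0.12 -0.0955 0 0 -5; -0.008 0.15 -0.0955 0 0 -6; -0.009 0.18 -0.0955 0 0 -7; -0.01 0.21 -0.0955 0 0 -7.8; -0.0115 0.235 -0.0955 0 0 -7.8; -0.0115 0.2446 -0.0955 0 0 -7.8; -0.0115 0.2446 -0.075 0 0 -7.8; -0.0115 0.2446 -0.05 0 0 -7.8; -0.0115 0.2446 -0.03 0 0 -7.8; -0.0115 0.2446 -0.02 0 0 -7.8; -0.0115 0.2446 -0.02 0 0 -7.8")

```text
clock: 9.7
eef_pos: [0.6775, -0.1845, -0.008]
ee_rot: [0.643, 0.766, -0.001, -0.002]
contact_force: [0.0, -0.6, -2.2]
finger_gap: 0.0286
```

Run:
```python
from plan import *
from snap import *
R=pickle.load(open('R.pkl','rb'))
g=R['rest_green']; plan((g[0],g[1],-.022,g[2]))
a=save('top','t2')['color'][110:290,330:470,::-1]; b=save('scene','s2')['color'][110:290,330:500,::-1]
cv2.imwrite('pics/c4.png',cv2.resize(np.hstack([a,b]),None,fx=2.5,fy=2.5,interpolation=cv2.INTER_CUBIC))
```

```text
t 9.7 tcp [ 0.6775 -0.1845 -0.008 ] gap 0.0286 F [ 0.  -0.6 -2.2] j [ 0.4   0.89 -0.32  1.47  0.34  0.84  0.14]
[ 0.679 -0.185 -0.022  0.175] -> -0.0006 0.0017 0.0140 -0.2 -0.1 -0.0 dist 0.014
```

View pics/c4.png

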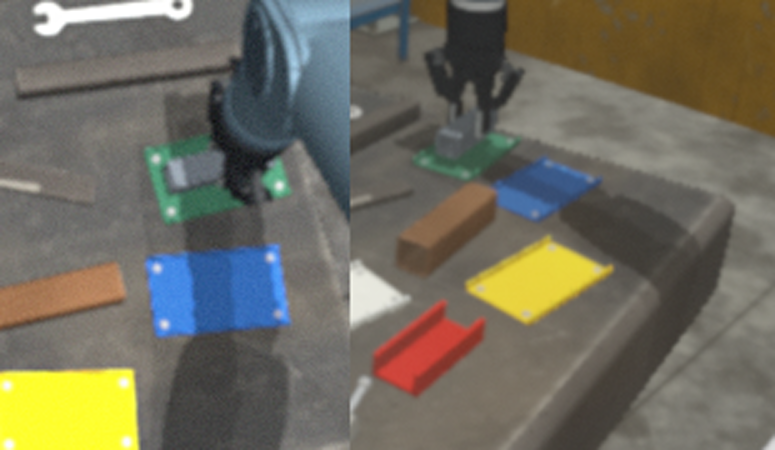

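The pictures show the tube held level over the green rest, and the top view puts its left end inside the rest. Lower, release and lift.

Call:
step_arm(rows="0 0 0.006 0 0 0; 0 0 0.012 0 0 0; 0 0 0.0165 0 0 0; 0 0 0.0165 0 0 0; 0 0 0.0165 0 0 0; 0 0 0.0165 0 0 0")

```text
clock: 10.4
eef_pos: [0.6794, -0.1848, -0.0225]
ee_rot: [0.643, 0.766, 0.0, 0.0]
contact_force: [-0.3, 1.0, -0.7]
finger_gap: 0.0286
```

Call:
step_arm(rows="0 0 0 0 0 0; 0 0 0 0 0 0; 0 0 0 0 0 0; 0 0 0 0 0 0; 0 0 0 0 0 0; 0 0 -0.02 0 0 0; 0 0 -0.045 0 0 0; 0 0 -0.07 0 0 0; 0 0 -0.09 0 0 0; 0 0 -0.09 0 0 0; 0 0 -0.09 0 0 0", claw=75)

```text
clock: 11.5
eef_pos: [0.6797, -0.1849, 0.0686]
ee_rot: [0.643, 0.766, 0.0, 0.001]
contact_force: [-0.8, 0.5, -0.1]
finger_gap: 0.064
```

Run:
```python
from plan import *
R=pickle.load(open('R.pkl','rb'))
b=R['square_bar'];plan((b[0],b[1],.07,b[2]),(b[0],b[1],-.022,b[2]))
```

```text
t 11.5 tcp [ 0.6797 -0.1849  0.0686] gap 0.064 F [-0.8  0.5 -0.1] j [ 0.42  0.79 -0.35  1.45  0.3   0.95  0.16]
[0.552 0.006 0.07  0.163] -> 0.2103 -0.0929 -0.0017 0.1 0.0 0.7 dist 0.23
[ 0.552  0.006 -0.022  0.163] -> 0.2104 -0.0930 0.0903 0.1 0.0 0.7 dist 0.247
```

Call:
step_arm(rows="0.04 -0.018 -0.001 0 0 0.2; 0.08 -0.036 -0.001 0 0 0.3; 0.12 -0.054 -0.001 0 0 0.4; 0.16 -0.072 -0.001 0 0 0.6; 0.195 -0.085 -0.001 0 0 0.7; 0.2103 -0.093 -0.001 0 0 0.7; 0.2103 -0.093 -0.001 0 0 0.7; 0.2103 -0.093 0.02 0 0 0.7; 0.2103 -0.093 0.045 0 0 0.7; 0.2103 -0.093 0.07 0 0 0.7; 0.2103 -0.093 0.085 0 0 0.7; 0.2103 -0.093 0.09 0 0 0.7; 0.2103 -0.093 0.09 0 0 0.7; 0.2103 -0.093 0.09 0 0 0.7", claw=100)

```text
clock: 12.9
eef_pos: [0.552, 0.0059, -0.0218]
ee_rot: [0.647, 0.762, 0.0, 0.001]
contact_force: [-0.2, -0.2, -0.0]
finger_gap: 0.0856
```

Call:
step_arm(rows="0 0 0 0 0 0; 0 0 0 0 0 0; 0 0 0 0 0 0; 0 0 0 0 0 0; 0 0 0 0 0 0; 0 0 0 0 0 0; 0 0 0 0 0 0; 0 0 0 0 0 0", claw=0, force=80)

```text
clock: 13.7
eef_pos: [0.5513, 0.0061, -0.0219]
ee_rot: [0.647, 0.762, 0.0, 0.0]
contact_force: [-1.7, -1.2, 5.7]
finger_gap: 0.039
```

Run:
```python
from plan import *
R=pickle.load(open('R.pkl','rb'))
g=R['rest_blue']; plan((g[0],g[1],.07,g[2]),(g[0],g[1],-.019,g[2]))
```

```text
t 13.7 tcp [ 0.5513  0.0061 -0.0219] gap 0.039 F [-1.7 -1.2  5.7] j [ 0.14  0.72 -0.31  1.9   0.38  0.58 -0.25]
[ 0.551 -0.172  0.07   0.039] -> -0.1757 -0.0287 -0.0918 0.0 0.0 7.1 dist 0.2
[ 0.551 -0.172 -0.019  0.039] -> -0.1757 -0.0287 -0.0028 0.0 0.0 7.1 dist 0.178
```

Call:
step_arm(rows="0 0 -0.02 0 0 0; 0 0 -0.045 0 0 0; -0.01 -0.002 -0.07 0 0 1; -0.03 -0.005 -0.088 0 0 2; -0.055 -0.009 -0.092 0 0 3; -0.085 -0.014 -0.092 0 0 4; -0.115 -0.019 -0.092 0 0 5; -0.145 -0.024 -0.092 0 0 6; -0.165 -0.027 -0.092 0 0 7.1; -0.1757 -0.0287 -0.092 0 0 7.1; -0.1757 -0.0287 -0.092 0 0 7.1; -0.1757 -0.0287 -0.07 0 0 7.1; -0.1757 -0.0287 -0.045 0 0 7.1; -0.1757 -0.0287 -0.025 0 0 7.1; -0.1757 -0.0287 -0.013 0 0 7.1; -0.1757 -0.0287 -0.007 0 0 7.1; -0.1757 -0.0287 -0.0033 0 0 7.1; -0.1757 -0.0287 -0.0033 0 0 7.1; -0.1757 -0.0287 -0.0033 0 0 7.1")

```text
clock: 15.6
eef_pos: [0.5521, -0.1718, -0.0185]
ee_rot: [0.693, 0.721, 0.0, 0.001]
contact_force: [0.2, -0.5, -3.0]
finger_gap: 0.0386
```

Call:
step_arm(rows="0 0 0 0 0 0; 0 0 0 0 0 0; 0 0 0 0 0 0; 0 0 0 0 0 0; 0 0 0 0 0 0; 0 0 -0.02 0 0 0; 0 0 -0.045 0 0 0; 0 0 -0.07 0 0 0; 0 0 -0.09 0 0 0; 0 0 -0.09 0 0 0; 0 0 -0.09 0 0 0", claw=75)

```text
clock: 16.7
eef_pos: [0.5512, -0.172, 0.0707]
ee_rot: [0.693, 0.721, 0.0, 0.0]
contact_force: [-0.3, 0.6, -0.9]
finger_gap: 0.0637
```

Run:
```python
from plan import *
R=pickle.load(open('R.pkl','rb'))
b=R['flat_bar'];plan((b[0],b[1],.07,b[2]),(b[0],b[1],-.035,b[2]))
```

```text
t 16.7 tcp [ 0.5512 -0.172   0.0707] gap 0.0637 F [-0.3  0.6 -0.9] j [ 0.48  0.6  -0.34  1.81  0.27  0.78  0.04]
[ 0.678  0.006  0.07  -0.263] -> 0.1731 0.1331 0.0006 0.0 0.0 17.3 dist 0.218
[ 0.678  0.006 -0.035 -0.263] -> 0.1731 0.1331 0.1056 0.0 0.0 17.3 dist 0.243
```

Call:
step_arm(rows="0.035 0.027 0 0 0 4; 0.07 0.054 0 0 0 8; 0.105 0.08 0 0 0 12; 0.14 0.107 0 0 0 15; 0.165 0.127 0 0 0 17.3; 0.1731 0.1331 0 0 0 17.3; 0.1731 0.1331 0 0 0 17.3; 0.1731 0.1331 0.025 0 0 17.3; 0.1731 0.1331 0.05 0 0 17.3; 0.1731 0.1331 0.075 0 0 17.3; 0.1731 0.1331 0.09 0 0 17.3; 0.1731 0.1331 0.1 0 0 17.3; 0.1731 0.1331 0.1055 0 0 17.3; 0.1731 0.1331 0.1055 0 0 17.3; 0.1731 0.1331 0.1055 0 0 17.3", claw=100)

```text
clock: 18.2
eef_pos: [0.6782, 0.0063, -0.0339]
ee_rot: [0.794, 0.608, 0.001, 0.0]
contact_force: [-0.0, -0.1, -0.0]
finger_gap: 0.0852
```

Call:
step_arm(rows="0 0 0 0 0 0; 0 0 0 0 0 0; 0 0 0 0 0 0; 0 0 0 0 0 0; 0 0 0 0 0 0; 0 0 0 0 0 0; 0 0 0 0 0 0; 0 0 0 0 0 0; 0 0 0 0 0 0", claw=0, force=60)

```text
clock: 19.1
eef_pos: [0.6784, 0.0062, -0.034]
ee_rot: [0.794, 0.608, 0.001, 0.001]
contact_force: [0.8, -1.4, 5.7]
finger_gap: 0.0283
```

Run:
```python
from plan import *
R=pickle.load(open('R.pkl','rb'))
g=R['rest_yellow']; plan((g[0],g[1],.07,g[2]),(g[0],g[1],-.032,g[2]))
```

```text
t 19.1 tcp [ 0.6784  0.0062 -0.034 ] gap 0.0283 F [ 0.8 -1.4  5.7] j [ 0.07  0.88 -0.23  1.55  0.26  0.74 -0.53]
[ 0.433 -0.004  0.07  -0.036] -> -0.0736 -0.2341 -0.1044 0.1 -0.0 -13.0 dist 0.267
[ 0.433 -0.004 -0.032 -0.036] -> -0.0737 -0.2343 -0.0024 0.1 -0.0 -13.0 dist 0.246
```

Call:
step_arm(rows="0 0 -0.02 0 0 0; 0 0 -0.045 0 0 0; -0.003 -0.01 -0.07 0 0 -1; -0.01 -0.03 -0.09 0 0 -2; -0.019 -0.06 -0.1 0 0 -4; -0.028 -0.09 -0.1 0 0 -6; -0.038 -0.12 -0.1 0 0 -8; -0.047 -0.15 -0.1 0 0 -10; -0.057 -0.18 -0.1 0 0 -12; -0.066 -0.21 -0.1 0 0 -13; -0.0725 -0.23 -0.1 0 0 -13; -0.0737 -0.2343 -0.1 0 0 -13; -0.0737 -0.2343 -0.08 0 0 -13; -0.0737 -0.2343 -0.055 0 0 -13; -0.0737 -0.2343 -0.035 0 0 -13; -0.0737 -0.2343 -0.02 0 0 -13; -0.0737 -0.2343 -0.01 0 0 -13; -0.0737 -0.2343 -0.006 0 0 -13; -0.0737 -0.2343 -0.0033 0 0 -13; -0.0737 -0.2343 -0.0033 0 0 -13")

```text
clock: 21.1
eef_pos: [0.4328, -0.0038, -0.0309]
ee_rot: [0.72, 0.694, 0.0, 0.0]
contact_force: [0.3, -0.1, -2.9]
finger_gap: 0.0277
```

Call:
step_arm(rows="0 0 0 0 0 0; 0 0 0 0 0 0; 0 0 0 0 0 0; 0 0 0 0 0 0; 0 0 0 0 0 0; 0 0 -0.02 0 0 0; 0 0 -0.045 0 0 0; 0 0 -0.07 0 0 0; 0 0 -0.09 0 0 0; 0 0 -0.09 0 0 0; 0 0 -0.09 0 0 0", claw=50)

```text
clock: 22.2
eef_pos: [0.4322, -0.0041, 0.0585]
ee_rot: [0.72, 0.694, 0.0, 0.0]
contact_force: [-0.8, -0.7, 0.6]
finger_gap: 0.0425
```

Run:
```python
from plan import *
R=pickle.load(open('R.pkl','rb'))
b=R['channel'];plan((b[0],b[1],.07,b[2]),(b[0],b[1],-.0265,b[2]))
```

```text
t 22.2 tcp [ 0.4322 -0.0041  0.0585] gap 0.0425 F [-0.8 -0.7  0.6] j [ 0.21  0.43 -0.36  2.18  0.27  0.58 -0.39]
[0.43  0.174 0.07  0.104] -> 0.1780 -0.0091 -0.0116 0.0 0.0 -8.0 dist 0.179
[ 0.43   0.174 -0.026  0.104] -> 0.1780 -0.0092 0.0849 0.0 0.0 -8.0 dist 0.197
```

Call:
step_arm(rows="0.035 -0.002 -0.01 0 0 -2; 0.07 -0.004 -0.011 0 0 -4; 0.105 -0.006 -0.011 0 0 -6; 0.14 -0.008 -0.011 0 0 -8; 0.17 -0.0092 -0.011 0 0 -8; 0.178 -0.0092 -0.011 0 0 -8; 0.178 -0.0092 -0.011 0 0 -8; 0.178 -0.0092 0.015 0 0 -8; 0.178 -0.0092 0.04 0 0 -8; 0.178 -0.0092 0.065 0 0 -8; 0.178 -0.0092 0.08 0 0 -8; 0.178 -0.0092 0.087 0 0 -8; 0.178 -0.0092 0.087 0 0 -8; 0.178 -0.0092 0.087 0 0 -8", claw=100)

```text
clock: 23.6
eef_pos: [0.4296, 0.1737, -0.0282]
ee_rot: [0.67, 0.742, 0.0, 0.0]
contact_force: [-0.2, 0.4, 0.3]
finger_gap: 0.085
```

Call:
step_arm(rows="0 0 0 0 0 0; 0 0 0 0 0 0; 0 0 0 0 0 0; 0 0 0 0 0 0; 0 0 0 0 0 0; 0 0 0 0 0 0; 0 0 0 0 0 0; 0 0 0 0 0 0", claw=0, force=60)

```text
clock: 24.4
eef_pos: [0.4297, 0.1743, -0.0276]
ee_rot: [0.67, 0.743, 0.0, 0.0]
contact_force: [-1.1, -1.4, 9.3]
finger_gap: 0.0488
```

Run:
```python
from plan import *
R=pickle.load(open('R.pkl','rb'))
g=R['rest_white']; plan((g[0],g[1],.07,g[2]),(g[0],g[1],-.0255,g[2]))
```

```text
t 24.4 tcp [ 0.4297  0.1743 -0.0276] gap 0.0488 F [-1.1 -1.4  9.3] j [-0.24  0.64 -0.3   2.12  0.44  0.44 -0.78]
[ 0.551  0.186  0.07  -0.122] -> -0.0009 0.1219 -0.0975 0.1 0.0 12.9 dist 0.156
[ 0.551  0.186 -0.026 -0.122] -> -0.0009 0.1218 -0.0020 0.1 0.0 12.9 dist 0.122
```

Call:
step_arm(rows="0 0 -0.02 0 0 0; 0 0 -0.045 0 0 0; 0 0.005 -0.07 0 0 1; 0 0.02 -0.085 0 0 3; 0 0.04 -0.09 0 0 5; 0 0.065 -0.09 0 0 8; 0 0.09 -0.09 0 0 10; -0.001 0.11 -0.09 0 0 12; -0.001 0.1218 -0.09 0 0 12.9; -0.001 0.1218 -0.09 0 0 12.9; -0.001 0.1218 -0.07 0 0 12.9; -0.001 0.1218 -0.045 0 0 12.9; -0.001 0.1218 -0.025 0 0 12.9; -0.001 0.1218 -0.013 0 0 12.9; -0.001 0.1218 -0.007 0 0 12.9; -0.001 0.1218 -0.0033 0 0 12.9; -0.001 0.1218 -0.0033 0 0 12.9; -0.001 0.1218 -0.0033 0 0 12.9")

```text
clock: 26.2
eef_pos: [0.5512, 0.1862, -0.0244]
ee_rot: [0.749, 0.663, 0.001, 0.0]
contact_force: [-0.3, -1.0, -2.5]
finger_gap: 0.0483
```

Call:
step_arm(rows="0 0 0 0 0 0; 0 0 0 0 0 0; 0 0 0 0 0 0; 0 0 0 0 0 0; 0 0 0 0 0 0; 0 0 0 0 0 0; 0 0 -0.02 0 0 0; 0 0 -0.045 0 0 0; 0 0 -0.07 0 0 0; 0 0 -0.1 0 0 0; 0 0 -0.13 0 0 0; 0 0 -0.17 0 0 0; 0 0 -0.2 0 0 0; 0 0 -0.2 0 0 0; 0 0 -0.2 0 0 0", claw=90)

```text
clock: 27.7
eef_pos: [0.5508, 0.1859, 0.1752]
ee_rot: [0.749, 0.663, 0.0, 0.0]
contact_force: [0.4, -0.2, -0.7]
finger_gap: 0.0766
```

Run:
```python
from plan import *
plan((.40,-.32,.22,-.5))
```

```text
t 27.7 tcp [0.5508 0.1859 0.1752] gap 0.0766 F [ 0.4 -0.2 -0.7] j [-0.11  0.47 -0.39  1.73  0.21  0.98 -0.7 ]
[ 0.4  -0.32  0.22 -0.5 ] -> -0.5204 -0.0882 -0.0450 0.1 -0.0 21.7 dist 0.53
```

Call:
step_arm(rows="-0.04 -0.007 -0.02 0 0 2; -0.08 -0.014 -0.03 0 0 4; -0.12 -0.021 -0.045 0 0 6; -0.16 -0.028 -0.045 0 0 8; -0.2 -0.035 -0.045 0 0 10; -0.24 -0.042 -0.045 0 0 12; -0.28 -0.048 -0.045 0 0 14; -0.32 -0.054 -0.045 0 0 16; -0.36 -0.061 -0.045 0 0 18; -0.4 -0.068 -0.045 0 0 20; -0.44 -0.075 -0.045 0 0 21; -0.48 -0.081 -0.045 0 0 21.7; -0.52 -0.088 -0.045 0 0 21.7; -0.52 -0.088 -0.045 0 0 21.7; -0.52 -0.088 -0.045 0 0 21.7; -0.52 -0.088 -0.045 0 0 21.7")

```text
clock: 29.3
eef_pos: [0.4002, -0.318, 0.2188]
ee_rot: [0.86, 0.511, -0.0, -0.001]
contact_force: [-0.6, 0.6, -0.1]
finger_gap: 0.077
```

Run:
```python
from plan import *
from snap import *
plan()
a=save('top','t9')['color'][:,:,::-1]; b=save('scene','s9')['color'][:,:,::-1]
cv2.imwrite('pics/end_top.png',cv2.resize(a[120:310,240:470],None,fx=3.4,fy=3.1,interpolation=cv2.INTER_CUBIC))
cv2.imwrite('pics/end_scene.png',cv2.resize(b[130:290,280:490],None,fx=3.7,fy=3.7,interpolation=cv2.INTER_CUBIC))
```

```text
t 29.3 tcp [ 0.4002 -0.318   0.2188] gap 0.077 F [-0.6  0.6 -0.1] j [ 0.66  0.28 -0.09  1.87  0.03  1.    0.06]
```

View pics/end_top.png

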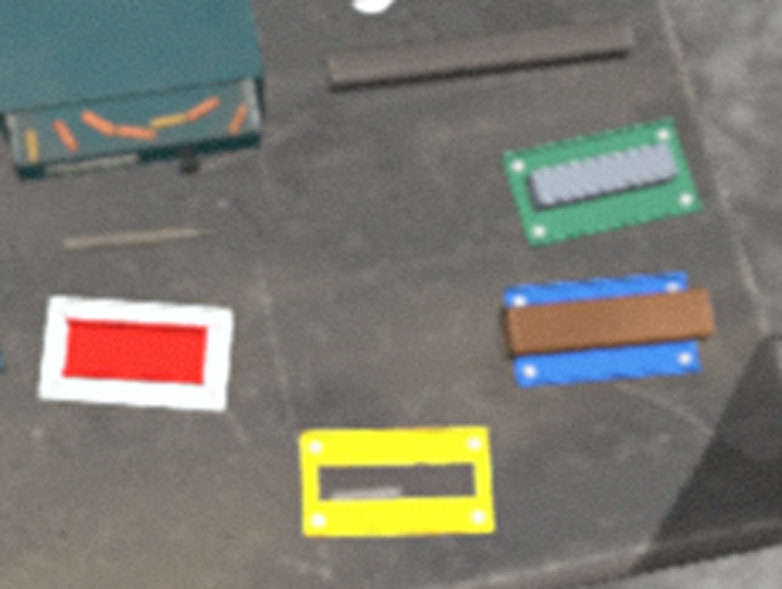

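View pics/end_scene.png

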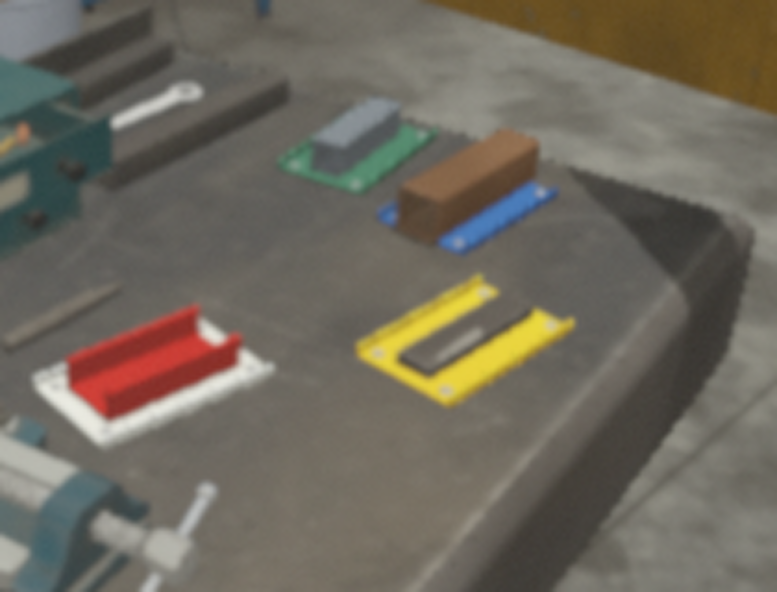

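Both views show every piece lying flat between the rims of the right rest, with the long bar and punch where they were. The brown bar on blue, spanning (503–712, ~320) in the crop, looks slightly long to the right. I'll check all four numerically.

```bash
cat > check.py <<'E'
from fit import *
import sys
s=pickle.load(open(f'pics/{sys.argv[1]}.pkl','rb'));R=pickle.load(open('R.pkl','rb'))
im=cv2.resize(s['color'][:,:,::-1],None,fx=4,fy=4,interpolation=cv2.INTER_CUBIC)
u=lambda a:(np.array(a,np.float32)/[3.4,3.1]+[240-.35,120-.35]).astype(np.float32).reshape(-1,1,2)
P=dict(square_bar=u([(503,308),(708,289),(714,336),(512,357)]),flat_bar=u([(320,466),(473,462),(475,495),(320,500)]),
 square_tube=u([(529,172),(672,143),(678,178),(538,208)]),channel=u([(66,319),(208,327),(204,385),(62,376)]))
for o,r in(('square_bar','rest_blue'),('flat_bar','rest_yellow'),('square_tube','rest_green'),('channel','rest_white')):
    p,ra,c=fit(s,P[o],DIM[o],.003); g=R[r]; d=p[:2]-g[:2]; cc,ss=np.cos(g[2]),np.sin(g[2])
    print(o,p.round(3),'in rest mm',(1e3*np.array([cc*d[0]+ss*d[1],-ss*d[0]+cc*d[1]])).round(1),'da',(p[2]-g[2]).round(3),'area',round(ra,2))
    cv2.polylines(im,[((hull(s,p,DIM[o],.003)+.5)*4).astype(int)],True,(255,0,255),1)
    cv2.polylines(im,[((hull(s,g,DIM[r])+.5)*4).astype(int)],True,(0,0,0),1)
cv2.imwrite(f'pics/chk_{sys.argv[1]}.png',im[620:1210,1000:1800])
E
python3 check.py t9
```

```text
square_bar [ 0.553 -0.173  0.046] in rest mm [ 1.3 -0.9] da 0.006 area 0.87
flat_bar [ 0.433 -0.004 -0.025] in rest mm [ 0.4 -0.3] da 0.011 area 0.85
square_tube [ 0.681 -0.184  0.17 ] in rest mm [1.7 0.1] da -0.005 area 0.85
channel [ 0.55   0.186 -0.127] in rest mm [-0.5 -0.5] da -0.006 area 0.87
```

View pics/chk_t9.png

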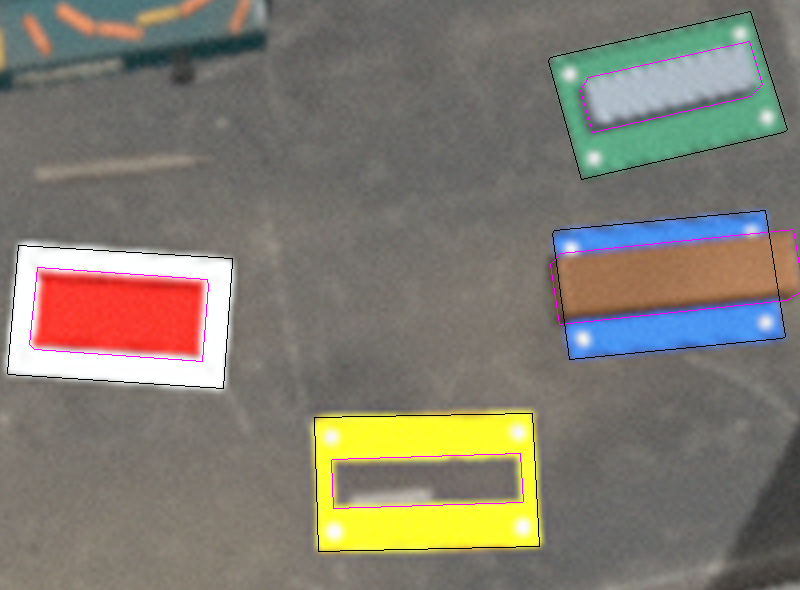

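The overlays show all four within about 2 mm and 0.02 rad of their rests' centres and headings. The bar's apparent overhang is perspective plus its 150 mm length on a 140 mm rest. Fingers are open and well clear, so I hand in.

```bash
python3 -c "
from bench import bot
print(bot.job_done())"
```

```text
the job is handed in; nothing more can be done
None
```

All four remnants are on their rests and the job is handed in: square bar on blue, flat bar on yellow, square tube on green and the larger channel, groove up, on white. The clock stood at about 29 s of the 88 s.

- **Final check:** in a fit to the last top picture, each piece lies within about 2 mm of its rest's centre and 0.011 rad of its heading. The scene picture shows each flat between the rims. The fingers were open and well clear.
- **Left alone:** the nearer long bar and the punch look unmoved by eye; I did not measure them. The second bar at the back was only partly in my last pictures.
- **What disagreed:** the first grasp closed on nothing, because the real finger ends sit about 36 mm behind the reported TCP. I found this in the pictures and measured it by pressing on the tube's top with about 35 N, then lowered every grasp height by that amount.
- **Fit quality:** the final fits used outlines I picked by hand. Their areas came out at 0.85 to 0.87 of the model's, so the millimetre figures are approximate.
- **Pictures:** I viewed 13.

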